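# Index the filling table to the capping clip and clip the bottle

## Robot

A 6-joint arm with a two-finger parallel gripper is mounted at the origin on a cart in front of the work surface, level with it; the furniture and walls round the work are solid. World frame = base frame: x ahead of the robot, y to its left, z up, the work surface at z = 0. Lengths are in mm, angles in rad, forces in N, time in s.
With the tool pointing down it reaches from about 275 to 1000 mm from the base axis. Payload 8.4 kg.
Tool frame: the origin (TCP) lies on the centre line of the jaws, within the pads' length; the fingertips stand r.tip_reach ahead of it and the grasp point (between the pads) lies 11 mm behind it (r.tip_reach is the distance from the TCP to the fingertips, in mm); z points along the fingers, y is the line along which they close (so a half turn about z gives the same grasp; the last joint's range is limited). The gripper opens to 85 mm and grips with 20 to 120 N. Pads are 22 mm wide; open, the fingers measure 114 mm over their backs; the gripper's body (76 mm by 85 mm) begins 54 mm behind the grasp point. The pads swing forward as they close: fully open they stand 13 mm farther back than shut.
Start: joints at [1.302, 0.353, 1.633, -0, 1.155, -0.002], TCP at [164.777, 602.89, 239.281] pointing down, gripper open.
Joint ranges: [-2.63, 2.63], [-0.92, 2.1], [0.06, 2.66], [-1.3, 4.44], [0, 2.69], [-3.02, 3.02]. Speed limits (rad/s): [2.22, 2.22, 2.79, 3.14, 3.14, 3.14].

## Interface

Orientations are given as [roll, pitch, yaw] about the fixed x, y, z axes, in that order (R = Rz(yaw) Ry(pitch) Rx(roll)).
In Python, from rig import r gives the robot as it stands.
- The arm moves only by the tool carry_out, never from a script. Its argument "targets" is a list of rows, each an object with "dp": the shift along the tool's x, y, z in mm, a list of three; "yaw": the turn about the tool's z in degrees. A call has 1 to 12 rows; each row is the pose to reach, as a shift and turn from the pose commanded when the call began, along the tool's axes at that moment; what a row does not reach only later rows make up. A row lasts 1/8 s, in which the tool goes at most 62.5 mm and 10.7 degrees, less where a joint would pass 70% of its speed; a pose out of reach is approached as far as the arm can. A call with a gripper value outside its range is refused whole. "fingers" is the opening, from -1 (shut) to 1 (fully open), so that 0 is half open, set as the call begins (left out, the last holds). The fingers move at their own pace and stop on an object; "grip_force" is the grip in N (left out, the last holds). Time passes only in rows, so rows that repeat a pose let the fingers close. It gives the time, the measured TCP pose, the force, the opening and the grip force at its end, in the units of the state.
- r.sense(): the state, without advancing time (a new reading comes with each control period).
- r.grab_frame(name): name is "scene" or "top"; returns the picture (420x560x3 uint8, red, green, blue); there is no depth.
- r.get_calibration(name): a dict with "fx", "fy", "cx", "cy" (pixels), "rvec" (rotation vector, rad) and "tvec" (3), from world to camera coordinates, as OpenCV has them. Camera axes: x right, y down, z forward; pixel columns grow to the right and rows downward; lengths in mm; the calibration is good to about 2 mm. A picture is of the moment at which its call begins. get_calibration takes no time and is no camera call.
- r.sign_off(): hands the job in; it is judged then, once.
The state is a dict: "clock": time; "qpos": joint angles; "qvel": joint speeds; "joint_efforts": joint torques, N m; "eef_pos": TCP position; "tcp_rot": TCP orientation; "contact_force": force on the tool from outside, world axes, zero at the start; "wrist_torque": the same for the moment, N m; "opening": opening from 0.0 (shut) to 1.0 (fully open); "grasp_force": force on a finger pad.
Only numpy, scipy, OpenCV 4.12 (cv2) and the standard library are available. Lean on these libraries where they do the work, as an engineer would, in place of code of your own. Each camera call takes 0.05 s, during which the arm holds its last target. There are 200 camera calls.

## Task

Only one of the bottles on the hand-indexed turntable has its white dropper fitted. Work the ratchet lever stroke by stroke, letting it spring back each time, until that bottle stands at the clip station, then push the spring clip in by its knob until its arms snap round the bottle and the slide is fully home, so that the bottle cannot spin when its cap is tightened. Turn the table only with the lever, do not touch the bottles, keep them standing in their nests, and leave the other things on the bench alone.

Things in the scene. Friction and masses are not known exactly. Their poses are not given: they have to be found in the camera images.
- indexer: Base of the hand-indexed turntable, bolted down: grey plate, 143 mm radius, 8 mm thick. Origin at the bench top on the common vertical axis of turntable and lever. In its frame (angles counter-clockwise from above, from its x axis) the clip station lies at 215 degrees, the lever at rest at 142.7 degrees.
- index_table: Turntable: saw-toothed aluminium plate, 110 mm radius, top 26 mm up, with 8 white nest cups (14 mm high, 36 mm bore) at 45 degrees on a 72 mm radius. Origin on its axis at the bench top. A hold pawl lets it turn only counter-clockwise from above, never back. A nest is at the station at the start; each full lever stroke turns it one tooth = one nest (45 degrees), and friction holds it.
- lever (a joint): Ratchet lever angle, rad: 0 = rest (return spring), 0.873 (50 degrees) = end stop; it turns counter-clockwise from above about the turntable's axis. The last 45 degrees drive the table; the pawl clicks over the next tooth in the last 5 degrees of the way back, so let it come back fully. About 3 to 6 N at the grip; it springs back by itself.
- lever_grip (a point): Centre of the lever's upright black grip, 26 mm diameter, from 72 to 118 mm above the bench, on a 14 mm steel post below, 150 mm from the turntable's axis; this point is 95 mm above the bench. Push it sideways along its arc from the clockwise side.
- dropper_bottle_mid (a point): Centre (57 mm above its foot) of the amber bottle with the white dropper and teat fitted: 33 mm diameter, 115 mm high in all. It stands in one of the nests, its foot 26 mm above the bench, so this point is 83 mm above the bench. At the start it is 2, 3, 4 or 5 strokes short of the station.
- bottle_a_mid (a point): Centre of an open amber bottle without dropper, 33 mm diameter, 79 mm high, standing in another nest.
- bottle_b_mid (a point): Centre of an open amber bottle like bottle_a, in another nest.
- bottle_c_mid (a point): Centre of an open amber bottle like bottle_a, in another nest.
- station (a point): Fixed point of the base where the bottle's centre must come: 72 mm from the turntable's axis, 83 mm above the bench, straight in front of the clip.
- clip (a joint): Travel of the spring clip's slide toward the turntable's axis, m: 0 = drawn back, 0.045 = fully home at its stop; it stays where it is left. With a bottle at the station the arms touch it at about 0.02, open over its widest part (push of 6 to 10 N) and snap round it at about 0.033.
- clip_grip (a point): Centre of the black push knob on the clip's slide, 26 mm diameter, from 79 to 118 mm above the bench (this point 95 mm), 58 mm behind the middle of the clip; drawn back it is 175 mm from the turntable's axis, home 130 mm. Push it from outside straight toward the axis.
- clip_middle (a point): Middle of the space between the clip's two wire arms, where the held bottle's centre lies; the arms are 6 mm steel wire at 64 mm above the bench, the point is drawn at 83 mm above the bench. Drawn back it is 117 mm from the turntable's axis, home 72 mm (at the station).
- parts_jar: Bystander: clear jar with white lid, 62 mm diameter, 68 mm high, behind the turntable; origin under its centre.
- chuck_insert: Bystander: spare red capping chuck, 43 mm diameter, 31 mm high, near the front edge of the bench; origin under its centre.
- dropper_bottle: The same bottle as dropper_bottle_mid; origin under its foot.
- bottle_a: The same bottle as bottle_a_mid; origin under its foot.
- bottle_b: The same bottle as bottle_b_mid; origin under its foot.
- bottle_c: The same bottle as bottle_c_mid; origin under its foot.
Mind the look-alikes: they are no part of the job. What is shaped like the bottle_b but purple is not meant.

How it is judged (in metres and radians):
On the way, in this order (a step that is already met when the one before it is completed fails the run):
1. the bottle with the dropper has been indexed to the station, the clip still drawn back (horizontal distance between dropper_bottle_mid and station below 0.006 m and value of joint clip below 0.012 m), for 0.2 s.
2. the clip has been pushed home and has snapped round that bottle (horizontal distance between dropper_bottle_mid and station below 0.005 m and value of joint clip above 0.041 m and horizontal distance between dropper_bottle_mid and clip_middle below 0.005 m), for 0.2 s.
At the end, for the whole second after the job is handed in: The bottle with the dropper stands within 5 mm of the station, the clip's slide is pushed in at least 41 of its 45 mm with the bottle within 5 mm of the clip's middle, all four bottles stand upright (within 0.15 rad) on the floors of their nests, and the lever is back at rest (within 0.06 rad) (all of step 2 and angle between each of dropper_bottle_mid, bottle_a_mid, bottle_b_mid, bottle_c_mid's own z axis and vertical below 0.15 rad and z of dropper_bottle_mid in the frame of indexer below 0.088 m and z of each of bottle_a_mid, bottle_b_mid, bottle_c_mid in the frame of indexer below 0.0705 m and value of joint lever below 0.06 rad and angular speed of index_table below 0.05 rad/s); the robot touches nothing.
It fails at once if a bottle on the turntable is touched by the robot (contact force between any of the arm, the fingers and dropper_bottle above 1 N or contact force between any of the arm, the fingers and bottle_a above 1 N or contact force between any of the arm, the fingers and bottle_b above 1 N or contact force between any of the arm, the fingers and bottle_c above 1 N).
It fails at once if the turntable is turned by hand instead of with the lever (contact force between any of the arm, the fingers and index_table above 1.5 N).
It fails at once if a bottle is tipped (angle between any of dropper_bottle_mid, bottle_a_mid, bottle_b_mid, bottle_c_mid's own z axis and vertical above 0.4 rad).
It fails at once if a bystander is disturbed (distance of any of parts_jar, chuck_insert from where it was at the start of the episode above 0.02 m).
It also fails if it takes over 72 s, if anything falls off the work surface, if the arm or the gripper's body presses on something with over 40 N, if the wrist force passes 120 N, or if a joint passes its speed limit or range.

## Working session

There is one attempt and no reset: what is moved stays moved. The work goes in short steps, Python scripts to look and compute and a tool call to move; the robot and the scene stay as the last step left them, time stands still between calls to the robot, and variables do not carry over. Pictures are saved under pics/ and viewed, at most 10 in all, crops included, and the job is handed in when it is done.

Besides the shell and the picture viewer there is one more tool, called after "Call:" as name(argument=value, ...) on one line, values as JSON. carry_out: Moves the arm, as the interface text tells. Its arguments: {"type":"object","properties":{"targets":{"type":"array","items":{"type":"object","properties":{"dp":{"type":"array","items":{"type":"number"}},"yaw":{"type":"number"}}}},"fingers":{"type":"number"},"grip_force":{"type":"number"}},"required":["targets"]}

```bash
mkdir -p pics
python3 - <<'E'
from rig import r
import cv2
for n in("scene","top"):
    cv2.imwrite(f"pics/{n}0.png",r.grab_frame(n)[:,:,::-1]); print(n,r.get_calibration(n))
print(r.sense(), r.tip_reach)
E
```

```text
scene {'fx': 464.99343698295917, 'fy': 464.99343698295917, 'cx': 280.14108885621795, 'cy': 214.09777572517567, 'rvec': array([ 2.21547454, -1.04120726,  0.38962346]), 'tvec': array([-419.96339965,  365.02887554, 1091.00768071])}
top {'fx': 462.8666177946241, 'fy': 462.8666177946241, 'cx': 274.23980174249664, 'cy': 210.380503926712, 'rvec': array([ 2.15513383, -2.13453598,  0.16097215]), 'tvec': array([ -47.63751488,  569.25836185, 1211.40435639])}
{'clock': 0.1, 'qpos': array([ 1.30159616e+00,  3.53572273e-01,  1.63403537e+00,  4.26358935e-05,
        1.15517965e+00, -2.38909622e-03]), 'qvel': array([ 0.00092403, -0.00054731, -0.00076969, -0.00154796,  0.00138789,
       -0.00170089]), 'joint_efforts': array([-5.53082282e-04, -6.06359911e+01, -3.42820752e+01, -5.71299552e-05,
        3.99467535e-03,  3.91771607e-05]), 'eef_pos': array([164.66096109, 602.50894023, 238.65130938]), 'tcp_rot': array([-3.14039810e+00, -4.18396098e-05,  2.87476432e+00]), 'contact_force': array([-0.86452264,  0.40625366, -0.75933659]), 'wrist_torque': array([-0.0023413 , -0.02849238,  0.01750769]), 'grasp_force': 0.0, 'opening': 1.0046410341819159} 8.0
```

View pics/scene0.png

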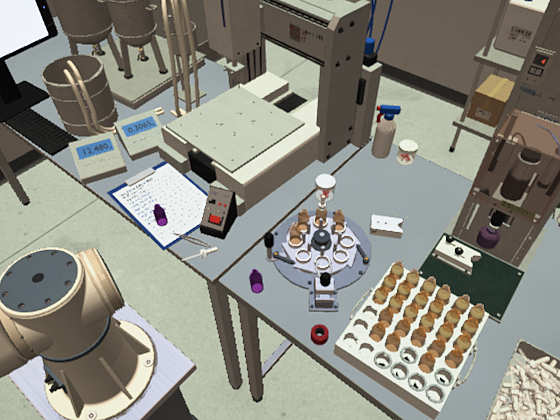

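View pics/top0.png

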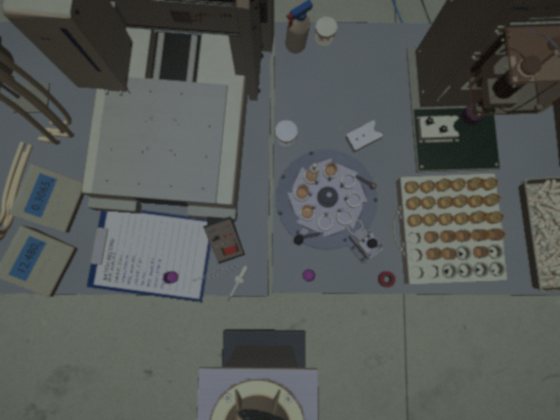

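```bash
cat > h.py <<'E'
import numpy as np, cv2
from rig import r
def cal(n):
    c=r.get_calibration(n); R=cv2.Rodrigues(np.array(c['rvec']))[0]
    return np.array([[c['fx'],0,c['cx']],[0,c['fy'],c['cy']],[0,0,1]]),R,np.array(c['tvec'])
def ray(n,uv,z):
    K,R,t=cal(n); o=-R.T@t; d=R.T@np.linalg.inv(K)@np.array([uv[0],uv[1],1.])
    return o+d*(z-o[2])/d[2]
def proj(n,P):
    K,R,t=cal(n); return cv2.projectPoints(np.atleast_2d(np.array(P,float)),cv2.Rodrigues(R)[0],t,K,None)[0][:,0]
E
python3 - <<'E'
from h import *
a=cv2.imread('pics/top0.png')[125:295,250:420]; b=cv2.imread('pics/scene0.png')[160:355,230:420]
a=cv2.resize(a,(500,500),interpolation=cv2.INTER_CUBIC);a=cv2.convertScaleAbs(a,alpha=1.6)
cv2.imwrite('pics/c1.png',a)
cv2.imwrite('pics/c2.png',cv2.resize(b,None,fx=3,fy=3,interpolation=cv2.INTER_CUBIC))
print(ray('top',(326,199),8),ray('top',(299,240),118),ray('top',(373,243),118),ray('top',(287,131),68),ray('top',(387,279),31))
E
```

```text
[ 608.40574754 -186.53934121    8.        ] [ 483.52507852 -105.22313571  118.        ] [ 477.75235107 -291.5902935   118.        ] [784.73398187 -74.82964115  68.        ] [ 388.70094334 -345.623343     31.        ]
```

View pics/c1.png

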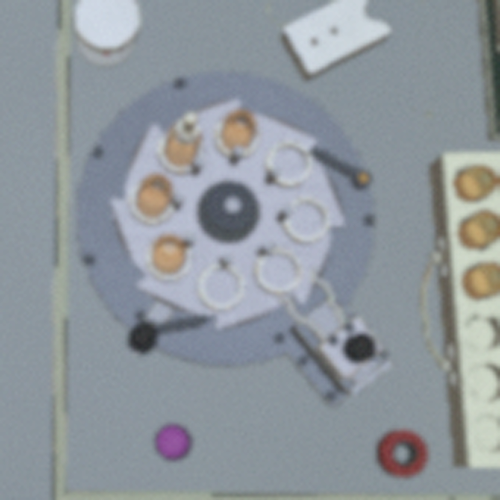

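View pics/c2.png

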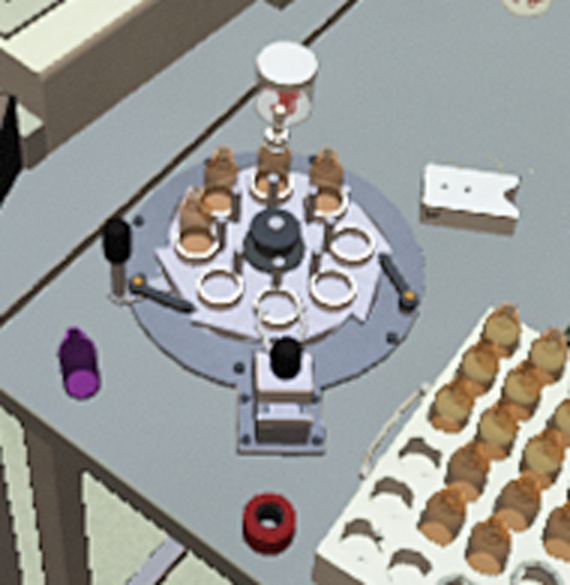

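The top view shows the dropper bottle in the nest at crop (180,145). Counting counter-clockwise past (153,195), (168,255) and (220,285) to the station nest at (277,268), it is 4 strokes short. The black lever grip is at full-frame pixel (298.6,239.6) and the clip knob at (372.5,243). I'll refine the frame from both views.

```bash
cat >> h.py <<'E'
from scipy.optimize import least_squares
def blob(n,im,box):
    x0,y0,x1,y1=box; g=im[y0:y1,x0:x1].max(2); m=(g<45).astype(np.uint8)
    k,l,s,c=cv2.connectedComponentsWithStats(m); i=1+s[1:,4].argmax(); return c[i]+[x0,y0],s[i,4]
E
python3 - <<'E'
from h import *
T=cv2.imread('pics/top0.png');S=cv2.imread('pics/scene0.png')
o={}
for k,n,im,b in[('lev','top',T,(288,228,310,252)),('clip','top',T,(362,232,384,256)),('lev','scene',S,(260,228,278,252)),('clip','scene',S,(315,265,336,288))]:
    o[k,n]=blob(n,im,b); print(k,n,o[k,n])
rows=[('lev',147.7-5,150,95),('clip',215,175,98)]
def P(p,a,R,z): t=p[2]+np.radians(a); return [p[0]+R*np.cos(t),p[1]+R*np.sin(t),z]
def f(p):
    e=[]
    for k,a,R,z in rows:
        for n in('top','scene'): e+=list(proj(n,P(p,a,R,z))[0]-o[k,n][0])
    e+=list(proj('top',[p[0],p[1],8])[0]-[326.5,199.1])
    return e
s=least_squares(f,[608,-186,.07]); p=s.x; print(p,np.degrees(p[2]),np.round(s.fun,1))
t=p[2]
print('lever rest',P(p,142.7,150,95),'end',P(p,192.7,150,95),'clip',P(p,215,175,95))
print(ray('top',(300,293),0))
for k in range(8): print(k,P(p,215-45*k,72,40),proj('top',P(p,215-45*k,72,40)))
E
```

```text
lev top (array([298.375     , 239.30357143]), np.int32(56))
clip top (array([371.66666667, 242.92592593]), np.int32(54))
lev scene (array([268.36842105, 239.68421053]), np.int32(114))
clip scene (array([324.83486239, 278.83486239]), np.int32(109))
[ 6.13576364e+02 -1.83354334e+02  7.16425475e-02] 4.104815605067087 [-1.4 -0.3  0.2  0.6  0.5  0.7  0.7  2.4 -1.7 -1.9]
lever rest [np.float64(488.0548144546571), np.float64(-101.23040021793018), 95] end [np.float64(469.9820840488587), np.float64(-226.72117270652822), 95] clip [np.float64(477.77751977586155), np.float64(-293.73401450996624), 95]
[ 348.76565552 -114.64093684    0.        ]
0 [np.float64(557.7048396856021), np.float64(-228.76768837060396), 40] [[343.04126534 215.54850373]]
1 [np.float64(541.9571396575003), np.float64(-175.95929096561923), 40] [[323.59579738 221.12685849]]
2 [np.float64(568.1630100881966), np.float64(-127.48280957899809), 40] [[305.67180596 211.37075569]]
3 [np.float64(620.9714074931815), np.float64(-111.73510955089624), 40] [[299.89318819 192.18165432]]
4 [np.float64(669.4478888798026), np.float64(-137.94097998159265), 40] [[309.45816823 174.91766305]]
5 [np.float64(685.1955889079044), np.float64(-190.74937738657735), 40] [[328.64211979 169.50756102]]
6 [np.float64(658.989718477208), np.float64(-239.22585877319852), 40] [[346.39071219 179.00337577]]
7 [np.float64(606.1813210722232), np.float64(-254.97355880130033), 40] [[352.4308403  198.02423871]]
```

Call:
carry_out(targets=[{"dp":[0,-30,-20]},{"dp":[0,-60,-40]},{"dp":[0,-100,-50]},{"dp":[0,-140,-60]},{"dp":[0,-140,-60]}], fingers=-1)

```text
schema error: expected keys dp, yaw
```

Residuals are about 2 px, and nest 4 (4 strokes) matches the dropper bottle. Moving across high and shutting the fingers.

Call:
carry_out(targets=[{"dp":[-35,-42,-20],"yaw":7},{"dp":[-71,-85,-40],"yaw":14},{"dp":[-106,-127,-60],"yaw":21},{"dp":[-142,-170,-60],"yaw":28},{"dp":[-177,-212,-60],"yaw":35},{"dp":[-212,-254,-60],"yaw":41},{"dp":[-248,-297,-60],"yaw":48},{"dp":[-283,-339,-60],"yaw":55},{"dp":[-318,-382,-60],"yaw":62},{"dp":[-354,-424,-60],"yaw":69},{"dp":[-389,-467,-60],"yaw":76},{"dp":[-425,-509,-60],"yaw":83}], fingers=-1)

```text
clock: 1.6
eef_pos: [440.8, -2.0, 299.3]
tcp_rot: [3.141, -0.0, 1.422]
contact_force: [0.6, 0.4, 0.2]
opening: 0.004
grasp_force: 0.0
```

Call:
carry_out(targets=[{"dp":[-17,20,30],"yaw":0},{"dp":[-34,40,70],"yaw":0},{"dp":[-50,59,110],"yaw":0},{"dp":[-50,59,150],"yaw":0},{"dp":[-50,59,180],"yaw":0},{"dp":[-50,59,200],"yaw":0},{"dp":[-50,59,209],"yaw":0},{"dp":[-50,59,209],"yaw":0}])

```text
clock: 2.6
eef_pos: [491.5, -58.1, 90.0]
tcp_rot: [-3.141, 0.0, 1.426]
contact_force: [0.9, -0.1, 0.2]
opening: -0.001
grasp_force: 0.0
```

Run:
```python
from h import *
T=r.grab_frame('top')[:,:,::-1];S=r.grab_frame('scene')[:,:,::-1]
cv2.imwrite('pics/t1.png',T);cv2.imwrite('pics/s1.png',S)
a=cv2.resize(T[170:290,250:400],(500,400),interpolation=cv2.INTER_CUBIC);b=cv2.resize(S[150:310,200:400],(500,400),interpolation=cv2.INTER_CUBIC)
cv2.imwrite('pics/c3.png',np.vstack([a,b])[:, :][:800]) if 0 else cv2.imwrite('pics/c3.png',np.hstack([cv2.resize(a,(400,320)),cv2.resize(b,(400,320))]))
print(r.sense()['eef_pos'])
```

```text
[492.21975114 -58.16438857  90.95932658]
```

View pics/c3.png

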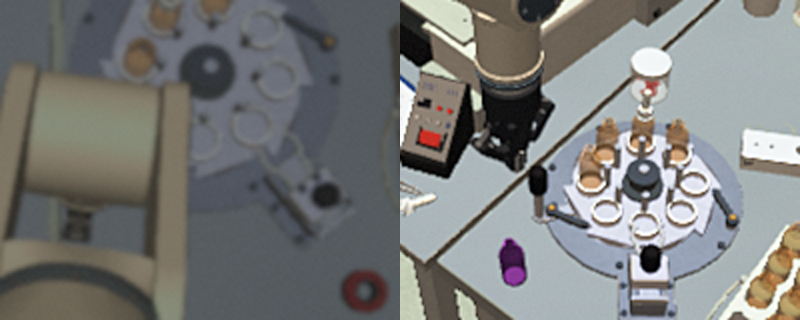

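Call:
carry_out(targets=[{"dp":[-10,0,0],"yaw":0},{"dp":[-18,0,0],"yaw":0},{"dp":[-23,0,0],"yaw":0},{"dp":[-34,-5,0],"yaw":0},{"dp":[-46,-9,0],"yaw":0},{"dp":[-58,-12,0],"yaw":0},{"dp":[-71,-14,0],"yaw":0},{"dp":[-84,-14,0],"yaw":0},{"dp":[-97,-14,0],"yaw":0},{"dp":[-110,-12,0],"yaw":0},{"dp":[-123,-9,0],"yaw":0},{"dp":[-133,-6,0],"yaw":0}])

```text
clock: 4.2
eef_pos: [464.9, -188.7, 89.7]
tcp_rot: [-3.138, -0.001, 1.425]
contact_force: [-2.2, 5.5, 0.1]
opening: -0.001
grasp_force: 2.5
```

Call:
carry_out(targets=[{"dp":[-7,3,0],"yaw":0},{"dp":[-13,5,0],"yaw":0},{"dp":[-15,6,0],"yaw":0},{"dp":[-15,6,0],"yaw":0}])

```text
clock: 4.7
eef_pos: [468.4, -203.0, 89.7]
tcp_rot: [-3.137, -0.003, 1.425]
contact_force: [-3.2, 11.3, 2.1]
opening: 0.002
grasp_force: 5.4
```

Run:
```python
from h import *
T=r.grab_frame('top')[:,:,::-1];S=r.grab_frame('scene')[:,:,::-1]
cv2.imwrite('pics/t2.png',T);cv2.imwrite('pics/s2.png',S)
a=cv2.resize(T[130:290,250:410],(400,400),interpolation=cv2.INTER_CUBIC);b=cv2.resize(S[160:320,220:380],(400,400),interpolation=cv2.INTER_CUBIC)
cv2.imwrite('pics/c4.png',np.hstack([a,b]))
s=r.sense();print(s['eef_pos'],s['contact_force'])
```

```text
[ 468.37199919 -202.95802987   89.68876686] [-2.52964243 10.79512738  3.30954807]
```

View pics/c4.png

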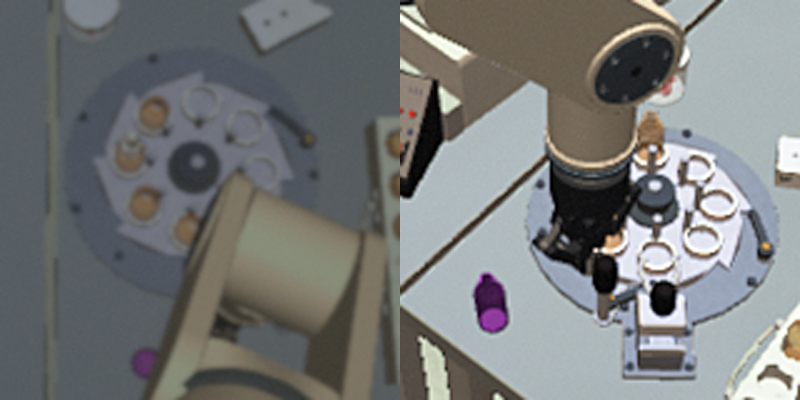

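One nest has been indexed. I'll press a little further to check that this is the end stop.

Call:
carry_out(targets=[{"dp":[-2,1,0],"yaw":0},{"dp":[-4,1,0],"yaw":0},{"dp":[-4,1,0],"yaw":0}])

```text
clock: 5.18
eef_pos: [468.3, -203.4, 89.6]
tcp_rot: [-3.135, -0.009, 1.423]
contact_force: [-0.5, 35.5, 10.2]
opening: -0.003
grasp_force: 17.3
```

That is the end stop (force rises to 35 N). Returning for the next stroke.

Call:
carry_out(targets=[{"dp":[4,-1,0],"yaw":0},{"dp":[19,-7,0],"yaw":0},{"dp":[37,-12,0],"yaw":0},{"dp":[57,-15,0],"yaw":0},{"dp":[77,-15,0],"yaw":0},{"dp":[95,-14,0],"yaw":0},{"dp":[111,-10,0],"yaw":0},{"dp":[125,-5,0],"yaw":0},{"dp":[135,-2,0],"yaw":0},{"dp":[142,-1,0],"yaw":0},{"dp":[142,-1,0],"yaw":0},{"dp":[142,-1,0],"yaw":0}])

```text
clock: 6.68
eef_pos: [490.1, -68.3, 90.2]
tcp_rot: [-3.141, 0.0, 1.426]
contact_force: [0.4, -0.3, 0.2]
opening: -0.004
grasp_force: 0.0
```

Call:
carry_out(targets=[{"dp":[-8,0,0],"yaw":0},{"dp":[-17,-2,0],"yaw":0},{"dp":[-30,-7,0],"yaw":0},{"dp":[-43,-11,0],"yaw":0},{"dp":[-56,-13,0],"yaw":0},{"dp":[-70,-14,0],"yaw":0},{"dp":[-84,-14,0],"yaw":0},{"dp":[-98,-12,0],"yaw":0},{"dp":[-112,-9,0],"yaw":0},{"dp":[-124,-6,0],"yaw":0},{"dp":[-133,-2,0],"yaw":0},{"dp":[-139,1,0],"yaw":0}])

```text
clock: 8.18
eef_pos: [468.5, -203.6, 89.5]
tcp_rot: [-3.136, -0.005, 1.423]
contact_force: [-3.5, 41.2, 17.6]
opening: 0.0
grasp_force: 19.8
```

Call:
carry_out(targets=[{"dp":[-1,0,0],"yaw":0},{"dp":[-1,0,0],"yaw":0}])

```text
clock: 8.43
eef_pos: [468.5, -203.2, 89.6]
tcp_rot: [-3.136, -0.006, 1.424]
contact_force: [-2.0, 25.2, 7.6]
opening: 0.003
grasp_force: 12.1
```

Run:
```python
from h import *
T=r.grab_frame('top')[:,:,::-1];S=r.grab_frame('scene')[:,:,::-1]
a=cv2.resize(T[130:290,250:410],(400,400),interpolation=cv2.INTER_CUBIC);b=cv2.resize(S[160:320,220:380],(400,400),interpolation=cv2.INTER_CUBIC)
cv2.imwrite('pics/c5.png',np.hstack([a,b]))
```

```text
(no output)
```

View pics/c5.png

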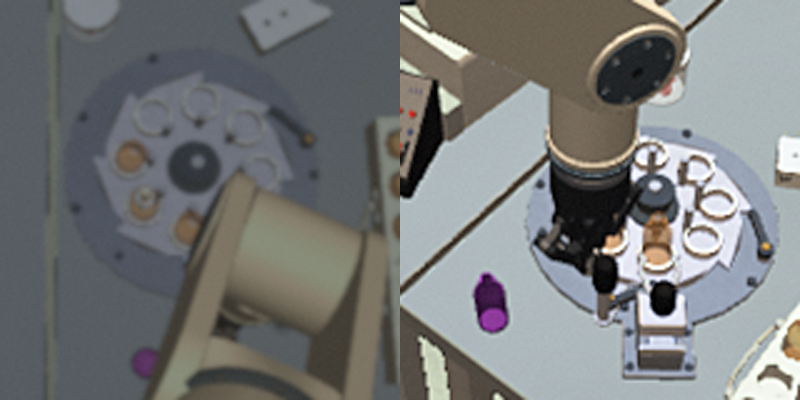

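Second stroke done: the dropper bottle is now two nests short, at crop (145,200). Two more strokes with a softer end.

Call:
carry_out(targets=[{"dp":[4,-1,0],"yaw":0},{"dp":[17,-7,0],"yaw":0},{"dp":[35,-12,0],"yaw":0},{"dp":[55,-15,0],"yaw":0},{"dp":[75,-15,0],"yaw":0},{"dp":[93,-14,0],"yaw":0},{"dp":[109,-10,0],"yaw":0},{"dp":[123,-5,0],"yaw":0},{"dp":[133,-2,0],"yaw":0},{"dp":[140,-1,0],"yaw":0},{"dp":[140,-1,0],"yaw":0},{"dp":[140,-1,0],"yaw":0}])

```text
clock: 10.02
eef_pos: [490.1, -68.3, 90.2]
tcp_rot: [-3.141, 0.0, 1.426]
contact_force: [0.1, 0.4, 0.2]
opening: 0.005
grasp_force: 0.0
```

Call:
carry_out(targets=[{"dp":[-8,0,0],"yaw":0},{"dp":[-17,-2,0],"yaw":0},{"dp":[-30,-7,0],"yaw":0},{"dp":[-43,-11,0],"yaw":0},{"dp":[-56,-13,0],"yaw":0},{"dp":[-70,-14,0],"yaw":0},{"dp":[-84,-14,0],"yaw":0},{"dp":[-98,-12,0],"yaw":0},{"dp":[-111,-9,0],"yaw":0},{"dp":[-121,-6,0],"yaw":0},{"dp":[-128,-3,0],"yaw":0},{"dp":[-132,-2,0],"yaw":0}])

```text
clock: 11.52
eef_pos: [467.8, -198.5, 89.8]
tcp_rot: [-3.139, -0.001, 1.425]
contact_force: [-1.5, 6.0, -0.8]
opening: 0.001
grasp_force: 2.5
```

Call:
carry_out(targets=[{"dp":[-3,1,0],"yaw":0},{"dp":[-5,2,0],"yaw":0},{"dp":[-7,3,0],"yaw":0},{"dp":[-8,3,0],"yaw":0},{"dp":[-8,3,0],"yaw":0}])

```text
clock: 12.15
eef_pos: [468.8, -203.3, 89.7]
tcp_rot: [-3.136, -0.006, 1.424]
contact_force: [-2.0, 24.2, 6.9]
opening: -0.001
grasp_force: 11.9
```

Call:
carry_out(targets=[{"dp":[4,-1,0],"yaw":0},{"dp":[17,-7,0],"yaw":0},{"dp":[35,-12,0],"yaw":0},{"dp":[55,-15,0],"yaw":0},{"dp":[75,-15,0],"yaw":0},{"dp":[93,-14,0],"yaw":0},{"dp":[109,-10,0],"yaw":0},{"dp":[123,-5,0],"yaw":0},{"dp":[133,-2,0],"yaw":0},{"dp":[140,-1,0],"yaw":0},{"dp":[140,-1,0],"yaw":0},{"dp":[140,-1,0],"yaw":0}])

```text
clock: 13.65
eef_pos: [490.1, -68.3, 90.2]
tcp_rot: [-3.141, 0.0, 1.426]
contact_force: [1.2, 0.2, -0.0]
opening: -0.002
grasp_force: 0.0
```

Call:
carry_out(targets=[{"dp":[-8,0,0],"yaw":0},{"dp":[-17,-2,0],"yaw":0},{"dp":[-30,-7,0],"yaw":0},{"dp":[-43,-11,0],"yaw":0},{"dp":[-56,-13,0],"yaw":0},{"dp":[-70,-14,0],"yaw":0},{"dp":[-84,-14,0],"yaw":0},{"dp":[-98,-12,0],"yaw":0},{"dp":[-111,-9,0],"yaw":0},{"dp":[-121,-6,0],"yaw":0},{"dp":[-128,-3,0],"yaw":0},{"dp":[-132,-2,0],"yaw":0}])

```text
clock: 15.15
eef_pos: [467.8, -198.5, 89.7]
tcp_rot: [-3.139, -0.001, 1.425]
contact_force: [-1.2, 5.8, -0.9]
opening: -0.001
grasp_force: 2.5
```

Call:
carry_out(targets=[{"dp":[-3,1,0],"yaw":0},{"dp":[-5,2,0],"yaw":0},{"dp":[-7,3,0],"yaw":0},{"dp":[-8,3,0],"yaw":0},{"dp":[-8,3,0],"yaw":0}])

```text
clock: 15.78
eef_pos: [468.8, -203.3, 89.7]
tcp_rot: [-3.136, -0.006, 1.424]
contact_force: [-2.3, 24.3, 6.9]
opening: 0.004
grasp_force: 11.9
```

Run:
```python
from h import *
T=r.grab_frame('top')[:,:,::-1];S=r.grab_frame('scene')[:,:,::-1]
a=cv2.resize(T[130:290,250:410],(400,400),interpolation=cv2.INTER_CUBIC);b=cv2.resize(S[160:320,220:380],(400,400),interpolation=cv2.INTER_CUBIC)
cv2.imwrite('pics/c6.png',np.hstack([a,b]))
```

```text
(no output)
```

View pics/c6.png

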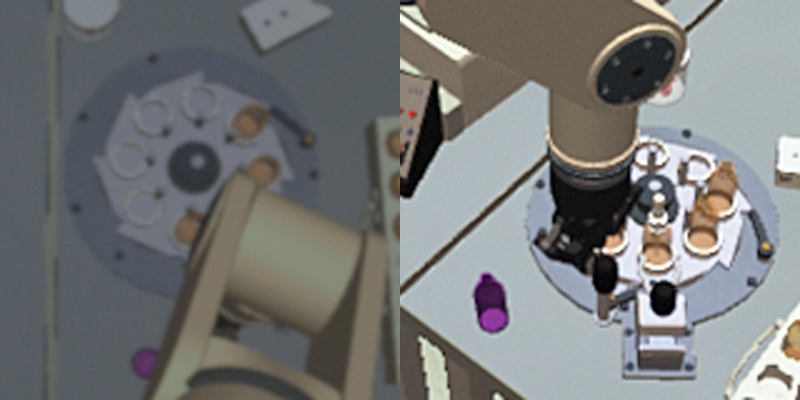

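The dropper bottle is at the station (right panel, (657,215)). I'll let the lever back, then lift and go round to the outside of the clip knob.

Call:
carry_out(targets=[{"dp":[4,-1,0],"yaw":0},{"dp":[17,-7,0],"yaw":0},{"dp":[35,-12,0],"yaw":0},{"dp":[55,-15,0],"yaw":0},{"dp":[75,-15,0],"yaw":0},{"dp":[93,-14,0],"yaw":0},{"dp":[109,-10,0],"yaw":0},{"dp":[123,-5,0],"yaw":0},{"dp":[133,-2,0],"yaw":0},{"dp":[140,-1,0],"yaw":0},{"dp":[140,-1,-40],"yaw":0},{"dp":[140,-1,-80],"yaw":0}])

```text
clock: 17.38
eef_pos: [489.7, -67.9, 170.8]
tcp_rot: [-3.14, 0.0, 1.426]
contact_force: [0.4, -0.7, 0.2]
opening: -0.001
grasp_force: 0.0
```

Call:
carry_out(targets=[{"dp":[0,0,-40],"yaw":0},{"dp":[-20,-10,-60],"yaw":4},{"dp":[-50,-20,-60],"yaw":9},{"dp":[-85,-30,-60],"yaw":15},{"dp":[-120,-30,-60],"yaw":21},{"dp":[-155,-30,-60],"yaw":27},{"dp":[-190,-25,-60],"yaw":33},{"dp":[-225,-15,-60],"yaw":39},{"dp":[-250,-10,-60],"yaw":43},{"dp":[-256,-8,-60],"yaw":43},{"dp":[-256,-8,-60],"yaw":43}])

```text
clock: 18.75
eef_pos: [445.2, -319.9, 230.0]
tcp_rot: [-3.141, 0.0, 0.676]
contact_force: [0.1, 0.5, -0.2]
opening: 0.002
grasp_force: 0.0
```

Run:
```python
from h import *
T=r.grab_frame('top')[:,:,::-1];S=r.grab_frame('scene')[:,:,::-1]
print(r.sense()['eef_pos'],r.sense()['tcp_rot'])
a=cv2.resize(T[130:290,250:410],(400,400),interpolation=cv2.INTER_CUBIC);b=cv2.resize(S[160:320,220:380],(400,400),interpolation=cv2.INTER_CUBIC)
cv2.imwrite('pics/c7.png',np.hstack([a,b]))
```

```text
[ 445.27545801 -319.28388775  230.17568215] [-3.14091479e+00 -2.44519629e-05  6.76950850e-01]
```

View pics/c7.png

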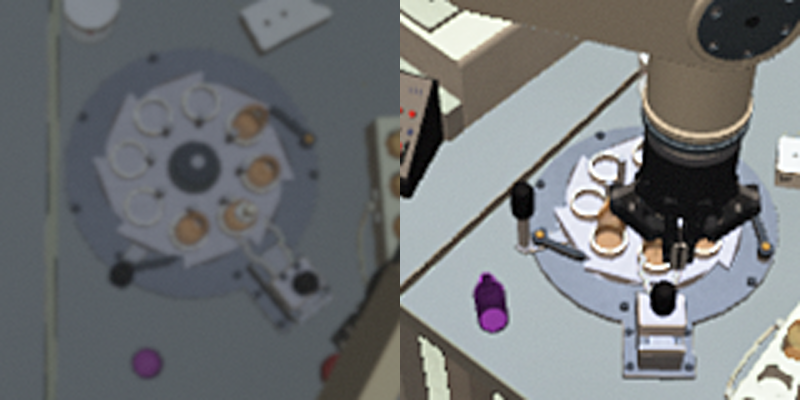

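The lever is back at rest and the dropper bottle sits in front of the clip arms. Lowering behind the knob and pushing.

Call:
carry_out(targets=[{"dp":[0,0,35],"yaw":0},{"dp":[0,0,70],"yaw":0},{"dp":[0,0,100],"yaw":0},{"dp":[0,0,122],"yaw":0},{"dp":[0,0,132],"yaw":0},{"dp":[8,0,132],"yaw":0},{"dp":[15,0,132],"yaw":0},{"dp":[20,0,132],"yaw":0},{"dp":[25,0,132],"yaw":0},{"dp":[30,0,132],"yaw":0}])

```text
clock: 20.1
eef_pos: [469.3, -301.5, 98.6]
tcp_rot: [3.141, 0.0, 0.676]
contact_force: [0.4, -1.9, 1.3]
opening: -0.004
grasp_force: 0.8
```

Call:
carry_out(targets=[{"dp":[3,0,0],"yaw":0},{"dp":[6,0,0],"yaw":0},{"dp":[9,0,0],"yaw":0},{"dp":[12,0,0],"yaw":0},{"dp":[15,0,0],"yaw":0},{"dp":[18,0,0],"yaw":0},{"dp":[21,0,0],"yaw":0},{"dp":[24,0,0],"yaw":0},{"dp":[27,0,0],"yaw":0},{"dp":[29,0,0],"yaw":0},{"dp":[30,0,0],"yaw":0}])

```text
clock: 21.48
eef_pos: [492.6, -282.4, 98.3]
tcp_rot: [3.142, -0.0, 0.676]
contact_force: [-0.8, -1.6, 0.9]
opening: 0.002
grasp_force: 0.8
```

Call:
carry_out(targets=[{"dp":[1,0,0],"yaw":0},{"dp":[2,0,0],"yaw":0},{"dp":[3,0,0],"yaw":0},{"dp":[4,0,0],"yaw":0},{"dp":[4,0,0],"yaw":0}])

```text
clock: 22.1
eef_pos: [493.4, -281.7, 98.3]
tcp_rot: [-3.141, 0.004, 0.677]
contact_force: [-11.5, -12.4, 5.4]
opening: 0.003
grasp_force: 8.6
```

Force rises at the stop (17 N), so I'll withdraw and check.

Call:
carry_out(targets=[{"dp":[-6,0,0],"yaw":0},{"dp":[-20,0,0],"yaw":0},{"dp":[-40,0,-20],"yaw":0},{"dp":[-70,0,-60],"yaw":0},{"dp":[-110,0,-100],"yaw":0},{"dp":[-130,0,-130],"yaw":0},{"dp":[-130,40,-150],"yaw":0},{"dp":[-130,60,-150],"yaw":0},{"dp":[-130,60,-150],"yaw":0}])

```text
clock: 23.22
eef_pos: [431.2, -409.5, 249.6]
tcp_rot: [3.14, -0.0, 0.675]
contact_force: [0.4, 0.0, -0.8]
opening: 0.001
grasp_force: 0.0
```

Run:
```python
from h import *
T=r.grab_frame('top')[:,:,::-1];S=r.grab_frame('scene')[:,:,::-1]
a=cv2.resize(T[130:290,250:410],(400,400),interpolation=cv2.INTER_CUBIC);b=cv2.resize(S[160:320,220:380],(400,400),interpolation=cv2.INTER_CUBIC)
cv2.imwrite('pics/c8.png',np.hstack([a,b]))
for n,im,b in[('top',T,(355,222,384,256)),('scene',S,(310,240,336,288))]:
    c=blob(n,im,b); print(n,c,ray(n,c[0],98))
```

```text
top (array([361.8627451 , 231.03921569]), np.int32(51)) [ 509.86295377 -267.92188576   98.        ]
scene (array([324.27619048, 265.94285714]), np.int32(105)) [ 512.64916692 -264.32402654   98.        ]
```

View pics/c8.png

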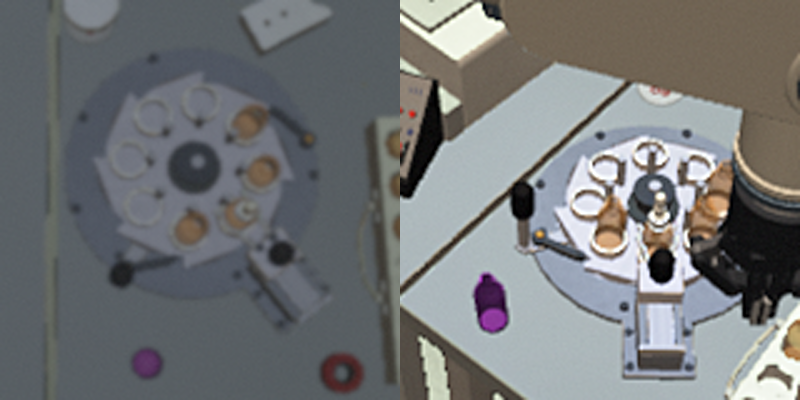

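Run:
```python
from h import *
for n,a,b in[('top',(371.67,242.93),(361.86,231.04)),('scene',(324.83,278.83),(324.28,265.94))]:
    print(n,np.linalg.norm(ray(n,a,98)-ray(n,b,98)))
```

```text
top 39.051190774109656
scene 38.597529646961235
```

Run:
```python
from h import *
T=r.grab_frame('top')[:,:,::-1];S=r.grab_frame('scene')[:,:,::-1]
def cen(im,c,w=9):
    x,y=map(int,c);g=im[y-w:y+w+1,x-w:x+w+1].max(2).astype(float);out=[]
    for th in(40,60,80):
        m=(g<th).astype(np.uint8);k,l,s,_=cv2.connectedComponentsWithStats(m);i=l[w,w]
        ys,xs=np.where(l==i);out.append((xs.mean()+x-w,ys.mean()+y-w,len(xs)))
    return out
for n,i0,im,a,b in[('top','top0',T,(372,243),(362,231)),('top','t1',T,(372,243),(362,231)),('scene','scene0',S,(325,279),(324,266)),('scene','s1',S,(325,279),(324,266))]:
    for p,q in zip(cen(cv2.imread(f'pics/{i0}.png'),a),cen(im,b)):
        A=ray(n,p,98);B=ray(n,q,98)
        print(n,np.round(p,1),np.round(q,1),np.linalg.norm(A-B).round(1),A[:2].round(),B[:2].round())
```

```text
top [371.7 242.9  47. ] [362.  230.9  44. ] 39.2 [ 479. -293.] [ 510. -268.]
top [371.9 243.   69. ] [362.1 231.   68. ] 39.2 [ 479. -293.] [ 510. -268.]
top [372. 243.  87.] [362.1 230.7  93. ] 40.0 [ 479. -293.] [ 511. -269.]
top [371.7 242.9  47. ] [362.  230.9  44. ] 39.2 [ 479. -293.] [ 510. -268.]
top [371.9 243.   69. ] [362.1 231.   68. ] 39.2 [ 479. -293.] [ 510. -268.]
top [372.5 243.   95. ] [362.1 230.7  93. ] 40.8 [ 479. -295.] [ 511. -269.]
scene [324.9 278.9 107. ] [324.3 265.9 104. ] 38.9 [ 482. -288.] [ 513. -264.]
scene [324.9 278.9 112. ] [324.2 265.7 112. ] 39.4 [ 482. -288.] [ 513. -264.]
scene [324.9 278.6 119. ] [324.1 265.6 114. ] 38.9 [ 483. -288.] [ 513. -263.]
scene [324.9 278.9 107. ] [324.3 265.9 104. ] 38.9 [ 482. -288.] [ 513. -264.]
scene [324.8 278.8 111. ] [324.2 265.7 112. ] 39.3 [ 482. -288.] [ 513. -264.]
scene [324.9 278.7 118. ] [324.1 265.6 114. ] 39.0 [ 483. -288.] [ 513. -263.]
```

The slide shows about 39 mm of travel, a bit short of home. Going back to push harder.

Call:
carry_out(targets=[{"dp":[0,-30,0],"yaw":0},{"dp":[0,-60,10],"yaw":0},{"dp":[25,-60,50],"yaw":0},{"dp":[50,-60,90],"yaw":0},{"dp":[75,-60,125],"yaw":0},{"dp":[95,-60,145],"yaw":0},{"dp":[110,-60,145],"yaw":0},{"dp":[120,-60,145],"yaw":0},{"dp":[125,-60,145],"yaw":0},{"dp":[128,-60,145],"yaw":0},{"dp":[130,-60,145],"yaw":0},{"dp":[130,-60,145],"yaw":0}])

```text
clock: 24.92
eef_pos: [493.8, -282.2, 104.3]
tcp_rot: [3.141, 0.003, 0.676]
contact_force: [-10.5, -10.4, 7.2]
opening: 0.003
grasp_force: 7.0
```

Call:
carry_out(targets=[{"dp":[1,0,0],"yaw":0},{"dp":[2,0,0],"yaw":0},{"dp":[2,0,0],"yaw":0}])

```text
clock: 25.3
eef_pos: [494.0, -282.1, 104.3]
tcp_rot: [3.141, 0.006, 0.677]
contact_force: [-16.8, -16.8, 10.3]
opening: 0.005
grasp_force: 11.8
```

Run:
```python
from h import *
o={('lev','top'):(298.4,239.3),('lev','scene'):(268.4,239.7)}
for name,R,ct,cs in[('start',175,(371.8,243),(324.9,278.9)),('start170',170,(371.8,243),(324.9,278.9)),('now130',130,(362,230.9),(324.25,265.8)),('now135',135,(362,230.9),(324.25,265.8))]:
    o['clip','top']=ct;o['clip','scene']=cs
    def f(p):
        e=[]
        for k,a,RR,z in(('lev',142.7,150,95),('clip',215,R,98)):
            t=p[2]+np.radians(a)
            for n in('top','scene'): e+=list(proj(n,[p[0]+RR*np.cos(t),p[1]+RR*np.sin(t),z])[0]-o[k,n])
        e+=list(proj('top',[p[0],p[1],8])[0]-[326.5,199.1])
        return e
    s=least_squares(f,[608,-186,.07]);print(name,s.x.round(3),s.cost.round(2),np.round(s.fun,1))
```

```text
start [ 6.13529e+02 -1.83520e+02  7.20000e-02] 7.72 [-1.4 -0.3  0.2  0.6  0.4  0.6  0.7  2.4 -1.6 -1.9]
start170 [ 6.1204e+02 -1.8602e+02  6.1000e-02] 3.61 [-0.9 -0.1  0.4  1.  -0.4  0.1  0.3  1.6 -0.7 -1.4]
now130 [ 6.11786e+02 -1.86459e+02  5.90000e-02] 3.14 [-0.9 -0.   0.5  1.  -0.4  0.1  0.3  1.4 -0.5 -1.3]
now135 [ 6.13345e+02 -1.83812e+02  7.30000e-02] 6.61 [-1.2 -0.2  0.3  0.8  0.3  0.6  0.6  2.1 -1.5 -1.8]
```

The fit says the slide started about 5 mm in and the knob now sits 130 mm from the axis, so it is home. The unyielding stop agrees. Withdrawing.

Call:
carry_out(targets=[{"dp":[-6,0,0],"yaw":0},{"dp":[-20,0,0],"yaw":0},{"dp":[-40,0,-20],"yaw":0},{"dp":[-70,0,-60],"yaw":0},{"dp":[-110,0,-100],"yaw":0},{"dp":[-130,0,-130],"yaw":0},{"dp":[-130,0,-130],"yaw":0},{"dp":[-130,0,-130],"yaw":0}])

```text
clock: 26.3
eef_pos: [395.0, -360.1, 233.4]
tcp_rot: [3.141, -0.0, 0.675]
contact_force: [-0.0, -0.2, -0.0]
opening: 0.001
grasp_force: 0.0
```

Run:
```python
from h import *
T=r.grab_frame('top')[:,:,::-1]
print(blob('top',T,(355,222,384,256)), blob('top',T,(288,228,310,252)), r.sense()['contact_force'])
print(r.sign_off())
```

```text
(array([361.94230769, 231.        ]), np.int32(52)) (array([298.41818182, 239.23636364]), np.int32(55)) [ 0.29960659 -0.11987653 -0.68181762]
the job is handed in; nothing more can be done
None
```

I indexed the dropper bottle to the station in four lever strokes, pushed the clip to a hard stop that the camera fit puts at fully home, left the lever at rest and handed the job in; no verdict came back.

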